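# Shut the sliding glass door past its spring catch

## Task

Shut the cabinet's sliding glass door: press the spring catch on the cabinet roof down with your fingertips and, keeping it down, push the door by its upright pull past the catch until the door is fully home, then let go so that the catch springs back up behind it. Only press and push: do not pinch the pull or lift the door out of its track, and leave the soap dish, the cup, the nail brush and the tongue scraper where they are.

Things in the scene. Friction and masses are not known exactly. Their poses are not given: they have to be found in the camera images.
- cabinet: White cabinet on the sill, fixed, 150 mm deep (its x), 440 mm wide (its y), 200 mm high; pose varies. Origin: centre of the underside; the front faces its -x (the robot), its y runs along the door track. A fixed mirror fills the front's -y half; the glass door covers the +y half when shut. Flat roof at 200 mm; a 4 mm high rail strip runs along its front edge.
- door (a joint): How far the glass door stands open, in m: 0 is fully shut, against a rigid stop. It is shut by pushing along the cabinet's +y and stays where it is left (about 1 N of track friction). With the catch up, the door's lug runs against the tooth at 0.038 and goes no further; from 0.038 to 0.006 the lug is over the tooth; below 0.006 it is past and the tooth can spring up behind it.
- door_lift (a joint): How far the door (0.6 to 0.9 kg) is lifted out of its track, in m: 0 is seated. It must stay seated.
- catch (a joint): How far the spring catch is pressed down, in m: 0 is up, 0.010 is the bottom of its travel. Spring: 2.5 N at the top, 5 N at the bottom. The lug passes over the tooth when the catch is pressed more than 0.006. The whole catch sinks level wherever it is pressed.
- catch_top (a point): Centre of the top face of the catch's press plate on the roof: a flat dark steel plate 32 mm across (cabinet x) and 114 mm long along the track (cabinet y, 57 mm either side of this point), 22 mm above the roof when up, with free air beyond its ends. It moves down with the catch.
- tooth_top (a point): Top of the catch's tooth, an 8 mm thick steel bar sticking out 24 mm to the front (cabinet -x) from the +y end of the press plate, across the rail into the way of the door's lug. One piece with the press plate; its top is level with the plate's.
- lug (a point): Centre of the underside of the door's lug, a 24 mm square, 26 mm high aluminium block that runs above the rail, 16 mm over the roof, joined to the front of the pull. It moves with the door.
- pull_face (a point): Middle of the height of the rear (-y) face of the door's pull, over the press plate's centre line: push here along the cabinet's +y. The pull is an upright plate 60 mm wide (x, 40 mm in front of this point to 20 mm behind), 12 mm thick, 20 mm high; its lower edge is 5 mm above the raised press plate. A fingertip on the plate against this face can press and push at once, right up to shut.
- soap_dish: Bystander: white ceramic dish 85 x 125 mm with a green soap bar in it, 34 mm high in all, on the sill beside one end of the cabinet. Origin: centre of the underside.
- cup: Bystander: clear cup, 72 mm wide, 95 mm high, with a blue toothbrush leaning in it up to 180 mm, on the sill beside the other end of the cabinet. Origin: centre of the underside.
- nail_brush: Bystander: wooden nail brush 42 x 90 mm, 34 mm high, lying on the cabinet roof behind the press plate. Origin: centre of the underside.
- scraper: Bystander: steel tongue scraper, flat, 176 mm long, 6 mm high, on the sill in front of the cabinet. Origin: in its handle, on the underside.

How it is judged (in metres and radians):
On the way, in this order (a step that is already met when the one before it is completed fails the run):
1. the catch is pressed down while the door still stands open before it (value of joint catch above 0.0055 m and value of joint door above 0.033 m and contact force between the fingers and catch above 0.3 N), for 0.05 s.
2. the door slides over the held-down catch (value of joint catch above 0.0055 m and value of joint door between 0.006 and 0.03 m), for 0.03 s.
At the end, for the whole second after the job is handed in: The door is shut to within 4 mm, seated in its track and still, and the catch is up again (within 2 mm) behind it (value of joint door below 0.004 m and value of joint catch below 0.002 m and value of joint door_lift below 0.003 m and velocity of joint door between -0.01 and 0.01 m/s); the robot touches nothing.
It fails at once if the door is lifted out of its track (more than 5 mm) (value of joint door_lift above 0.005 m).
It fails at once if the pull is pinched (both its halves pressed by the fingers at once, over 1.5 N each) (contact force between the fingers and door_c3 above 1.5 N and contact force between the fingers and door_c4 above 1.5 N).
It fails at once if the soap dish, cup, nail brush or tongue scraper is lifted or moved more than 20 mm (distance of any of soap_dish, cup, nail_brush, scraper from where it was at the start of the episode above 0.02 m).
It also fails if it takes over 42 s, if anything falls off the work surface, if the arm or the gripper's body presses on something with over 40 N, if the wrist force passes 120 N, or if a joint passes its speed limit or range.

## Robot

A 6-joint arm with a two-finger parallel gripper is mounted at the origin on the work surface. World frame = base frame: x ahead of the robot, y to its left, z up, the work surface at z = 0. Lengths are in m, angles in degrees, forces in N, time in s.
With the tool pointing down it reaches from about 0.4 to 0.825 m from the base axis. Payload 7 kg.
Tool frame: the origin (TCP) lies between the finger pads; the fingertips stand 22 mm ahead of it and the grasp point (between the pads) lies 3 mm ahead of it; z points along the fingers, y is the line along which they close (so a half turn about z gives the same grasp; the last joint's range is limited). The gripper opens to 88 mm and grips with 3 to 60 N. Pads are 19 mm wide; open, the fingers measure 130 mm over their backs; the gripper's body (78 mm by 193 mm) begins 47 mm behind the grasp point.
Start: joints at [91.736, 20.546, 0.682, 0, -70.136, -16.507], TCP at [0.172, 0.653, 0.249] pointing down, gripper open.
Joint ranges: [-176.03, 176.03], [-82.01, 121.73], [-58.28, 71.71], [-173.87, 95.51], [-174.79, -0.11], [-173.66, 173.66]. Speed limits (degrees/s): [136.94, 136.94, 172.46, 180, 180, 180].

## Interface

Orientations are given as [roll, pitch, yaw] about the fixed x, y, z axes, in that order (R = Rz(yaw) Ry(pitch) Rx(roll)).
In Python, from plant import ctrl gives the robot as it stands.
- The arm moves only by the tool apply_moves, never from a script. Its argument "targets" is a list of rows, each an object with "travel": the shift along the tool's x, y, z in mm, a list of three; "roll": the turn about the tool's z in degrees; "jaw": the finger opening in mm, from 0 to 87.6. In form: [{"travel": [tx, ty, tz], "roll": roll, "jaw": jaw}, ...]. A call has 1 to 10 rows; each row shifts and turns the commanded pose from where the row before left it, along the tool's axes as they then stand; what a row does not reach is not made up. A row lasts 1/10 s, in which the tool goes at most 50 mm and 8.59 degrees, less where a joint would pass 70% of its speed; a pose out of reach is approached as far as the arm can. A call with a gripper value outside its range is refused whole. The fingers move at their own pace and stop on an object; the grip force is fixed at half the most. Time passes only in rows, so rows that do not move let the fingers close. It gives the time, the measured TCP pose, the force, the opening and the grip force at its end, in the units of the state.
- ctrl.get_obs(): the state, without advancing time (a new reading comes with each control period).
- ctrl.snapshot(name): name is "side" or "top"; returns the picture (400x640x3 uint8, red, green, blue); there is no depth.
- ctrl.calibration(name): a dict with "K" (3x3 intrinsics, pixels), "dist_coeffs" ([k1, k2, p1, p2, k3] as OpenCV has them; the pictures are not rectified), "extrinsics" (4x4, takes a point from camera to world coordinates). Camera axes: x right, y down, z forward; pixel columns grow to the right and rows downward; lengths in m; the calibration is good to about 2 mm. A picture is of the moment at which its call begins. calibration takes no time and is no camera call.
- ctrl.close_job(): hands the job in; it is judged then, once.
The state is a dict: "clock": time; "joint_pos": joint angles; "qvel": joint speeds; "tau": joint torques, N m; "tool_pos": TCP position; "orientation": TCP orientation; "force": force on the tool from outside, world axes, zero at the start; "moment": the same for the moment, N m; "opening": finger opening in m; "gripper_force": force on a finger pad.
Only numpy, scipy, OpenCV 4.12 (cv2) and the standard library are available. Lean on these libraries where they do the work, as an engineer would, in place of code of your own. Each camera call takes 0.05 s, during which the arm holds its last target. There are 200 camera calls.

## Working session

There is one attempt and no reset: what is moved stays moved. The work goes in short steps, Python scripts to look and compute and a tool call to move; the robot and the scene stay as the last step left them, time stands still between calls to the robot, and variables do not carry over. Pictures are saved under pics/ and viewed, at most 10 in all, crops included, and the job is handed in when it is done.

Besides the shell and the picture viewer there is one more tool, called after "Request:" as name([rows], argument=value, ...), one row to a line, values as JSON. apply_moves: Moves the arm, as the interface text tells. Its arguments: {"type":"object","properties":{"targets":{"type":"array","items":{"type":"object","properties":{"travel":{"type":"array","items":{"type":"number"}},"roll":{"type":"number"},"jaw":{"type":"number"}}}}},"required":["targets"]}

```bash
mkdir -p pics
cat > h.py <<'E'
import numpy as np, cv2
from plant import ctrl
def ray(name,uv):
    c=ctrl.calibration(name);K=np.array(c["K"]);d=np.array(c["dist_coeffs"]);T=np.array(c["extrinsics"])
    p=cv2.undistortPoints(np.array(uv,float).reshape(-1,1,2),K,d).reshape(-1,2)
    r=np.c_[p,np.ones(len(p))]@T[:3,:3].T
    return T[:3,3],r
def onz(name,uv,z):
    o,r=ray(name,uv); return o+r*((z-o[2])/r[:,2])[:,None]
def tri(uv1,uv2):
    o1,r1=ray("side",uv1);o2,r2=ray("top",uv2);out=[]
    for a,b in zip(r1,r2):
        s=np.linalg.lstsq(np.c_[a,-b],o2-o1,rcond=None)[0]
        p,q=o1+a*s[0],o2+b*s[1]; out.append([*((p+q)/2),np.linalg.norm(p-q)])
    return np.array(out)
E
python3 - <<'E'
from h import *
np.set_printoptions(precision=3,suppress=True)
for n in("side","top"):
    cv2.imwrite(f"pics/{n}0.png",ctrl.snapshot(n)[:,:,::-1]); print(n,np.array(ctrl.calibration(n)["extrinsics"]),np.array(ctrl.calibration(n)["K"])[0,0])
print(ctrl.get_obs())
E
```

```text
side [[ 0.145 -0.941  0.305  0.181]
 [-0.989 -0.135  0.052  0.002]
 [-0.008 -0.309 -0.951  1.286]
 [ 0.     0.     0.     1.   ]] 438.24376764890127
top [[-0.028 -0.986  0.164  0.322]
 [-0.999  0.032  0.023  0.068]
 [-0.028 -0.164 -0.986  1.438]
 [ 0.     0.     0.     1.   ]] 503.69351422304527
{'clock': 0.1, 'joint_pos': array([ 91.735,  20.586,   0.64 ,  -0.02 , -70.136, -16.508]), 'qvel': array([-0.004, -0.107,  0.061,  0.061,  0.013, -0.093]), 'tau': array([ -0.001, -58.417,  29.375,   7.015,   0.01 ,  -0.   ]), 'tool_pos': array([0.172, 0.652, 0.248]), 'orientation': array([179.916,  -0.005, -14.779]), 'force': array([-0.289, -0.63 , -0.394]), 'moment': array([-0.02 ,  0.047, -0.048]), 'gripper_force': 0.0, 'opening': 0.08763451614405326}
```

View pics/side0.png

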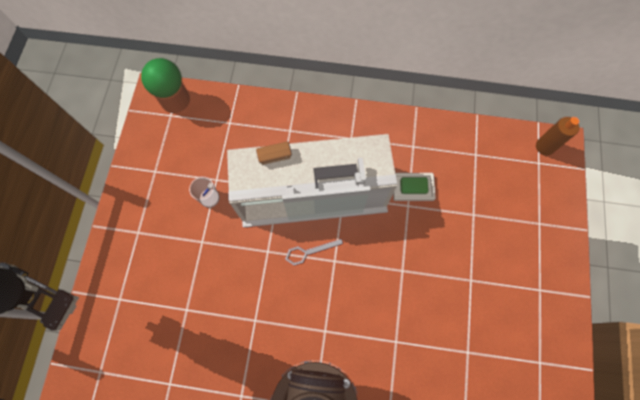

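View pics/top0.png

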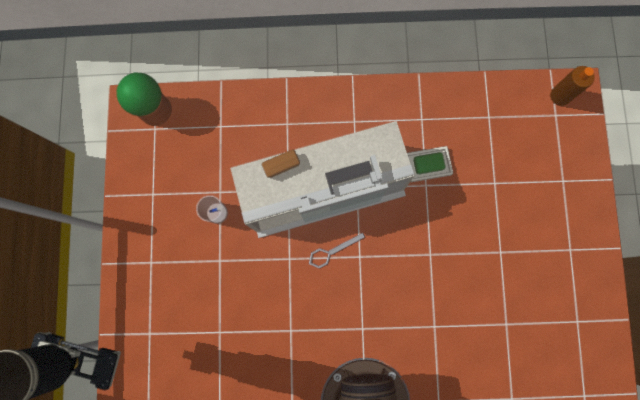

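The cabinet is central, with the roof at about (230-395, 135-195) in side and (232-410, 122-222) in top. The dark press plate is at about (335,172) side and (350,173) top. I need enlarged crops to see the pull, lug and tooth.

Run:
```python
import cv2,numpy as np
a=cv2.imread("pics/side0.png")[130:230,220:400];b=cv2.imread("pics/top0.png")[120:220,230:410]
f=lambda i:cv2.resize(i,None,fx=4.4,fy=3,interpolation=cv2.INTER_CUBIC)
cv2.imwrite("pics/crop0.png",np.vstack([f(a),f(b)])[:600])
```

```text
(no output)
```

View pics/crop0.png

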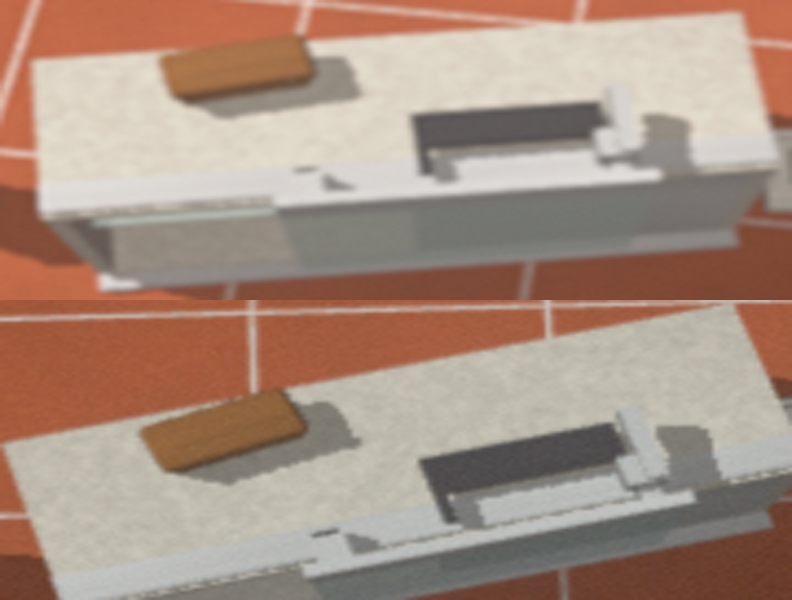

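The crop shows the dark plate with the tooth at its left (+y) end, at (413-600,103-145) side and (420-613,424-500) top. The light pull and lug stand past its right end, at about (620,120) side and (640,445) top. The brush is back-left. Next I triangulate these points.

Run:
```python
from h import *
np.set_printoptions(precision=4,suppress=True)
S=lambda p:(220-.4+p[0]/4.4,130-.3+p[1]/3)
T=lambda p:(230-.4+p[0]/4.4,120-.3+(p[1]-300)/3)
pts={"roofBL":((32,62),(5,445)),"roofBR":((742,13),(735,303)),"plateBL":((413,113),(420,460)),"pull_back_L":((605,88),(617,408)),"pull_back_R":((630,88),(645,405)),"lugFL":((594,133),(618,460)),
"brush":((240,62),(222,425))}
for k,(a,b) in pts.items(): print(k,tri([S(a)],[T(b)])[0])
# dark plate mask
for n,roi,z in(("side",(300,150,365,195),.222),("top",(315,155,385,200),.222)):
    im=cv2.imread(f"pics/{n}0.png");x0,y0,x1,y1=roi
    m=(im[y0:y1,x0:x1].max(2)<100).astype(np.uint8)
    c=max(cv2.findContours(m,0,cv2.CHAIN_APPROX_NONE)[0],key=cv2.contourArea)
    q=cv2.approxPolyDP(c,3,True).reshape(-1,2)+[x0,y0]; print(n,m.sum(),q.tolist()); print(onz(n,q,z))
# white-roof corners on z=.2 for yaw
for n,f,ps in(("side",S,[(32,62),(742,13)]),("top",T,[(5,445),(735,303)])): 
    w=onz(n,[f(p) for p in ps],.2); d=w[0]-w[1]; print(n,w,np.linalg.norm(d),np.degrees(np.arctan2(d[1],d[0])))
```

```text
roofBL [0.6246 0.3312 0.1874 0.0008]
roofBR [ 0.7355 -0.0996  0.1872  0.001 ]
plateBL [0.5975 0.0882 0.2147 0.0018]
pull_back_L [ 0.6373 -0.0235  0.2156  0.0007]
pull_back_R [ 0.6385 -0.0387  0.2183  0.0017]
lugFL [ 0.5915 -0.0217  0.2229  0.0004]
brush [0.6326 0.2002 0.21   0.0024]
side 414 [[355, 168], [351, 165], [315, 169], [316, 179], [352, 175]]
[[ 0.6086 -0.0205  0.222 ]
 [ 0.6155 -0.0092  0.222 ]
 [ 0.5911  0.0822  0.222 ]
 [ 0.564   0.0755  0.222 ]
 [ 0.5882 -0.0152  0.222 ]]
top 734 [[369, 163], [326, 173], [331, 192], [332, 183], [368, 174]]
[[ 0.6173 -0.0205  0.222 ]
 [ 0.5956  0.0866  0.222 ]
 [ 0.5474  0.0757  0.222 ]
 [ 0.5699  0.0726  0.222 ]
 [ 0.5895 -0.0168  0.222 ]]
side [[ 0.6193  0.3278  0.2   ]
 [ 0.7292 -0.0989  0.2   ]] 0.44062048741601484 104.4406892478678
top [[ 0.6217  0.3282  0.2   ]
 [ 0.7312 -0.0974  0.2   ]] 0.43947506290201005 104.41533543689968
```

Roof width comes out at 440 mm at z=0.2, which matches the text, and the cabinet yaw is 14.4°. The pull's rear face is about 71 mm behind the plate centre, so the door is about 0.13 open. I'll raise, close the jaws, turn so tool x = cabinet x and tool y = cabinet -y, then traverse.

Request:
apply_moves([
  {"travel":[0,0,-45],"roll":0,"jaw":0},
  {"travel":[0,0,-45],"roll":-7.3,"jaw":0},
  {"travel":[0,0,0],"roll":-7.3,"jaw":0},
  {"travel":[0,0,0],"roll":-7.3,"jaw":0},
  {"travel":[0,0,0],"roll":-7.3,"jaw":0},
  {"travel":[14,45,0],"roll":0,"jaw":0},
  {"travel":[14,45,0],"roll":0,"jaw":0},
  {"travel":[14,45,0],"roll":0,"jaw":0},
  {"travel":[14,45,0],"roll":0,"jaw":0},
  {"travel":[14,45,0],"roll":0,"jaw":0},
])

```text
clock: 1.1
tool_pos: [0.2965, 0.4503, 0.3383]
orientation: [180.0, 0.0, 14.5]
force: [0.7, -0.3, -0.7]
opening: 0.0133
gripper_force: 0.0
```

Request:
apply_moves([
  {"travel":[14,45,0],"roll":0,"jaw":0},
  {"travel":[14,45,0],"roll":0,"jaw":0},
  {"travel":[14,45,0],"roll":0,"jaw":0},
  {"travel":[14,45,0],"roll":0,"jaw":0},
  {"travel":[14,45,0],"roll":0,"jaw":0},
  {"travel":[14,45,0],"roll":0,"jaw":0},
  {"travel":[14,45,0],"roll":0,"jaw":0},
  {"travel":[14,45,0],"roll":0,"jaw":0},
  {"travel":[14,45,0],"roll":0,"jaw":0},
  {"travel":[0,0,0],"roll":0,"jaw":0},
])

```text
clock: 2.1
tool_pos: [0.5205, 0.0871, 0.3378]
orientation: [179.9, 0.1, 14.1]
force: [-0.2, -0.1, -0.6]
opening: 0.0004
gripper_force: 0.0
```

Request:
apply_moves([
  {"travel":[14,45,0],"roll":0,"jaw":0},
  {"travel":[14,45,0],"roll":0,"jaw":0},
  {"travel":[14,45,0],"roll":0,"jaw":0},
  {"travel":[14,45,0],"roll":0,"jaw":0},
  {"travel":[0,8,0],"roll":0,"jaw":0},
  {"travel":[0,0,20],"roll":0,"jaw":0},
  {"travel":[0,0,20],"roll":0,"jaw":0},
  {"travel":[0,0,0],"roll":0,"jaw":0},
])

```text
clock: 2.9
tool_pos: [0.6183, -0.0763, 0.2953]
orientation: [-179.9, 0.3, 14.4]
force: [-0.4, 0.7, -0.5]
opening: 0.0005
gripper_force: 0.0
```

Run:
```python
from h import *
f=lambda i:cv2.resize(i,None,fx=4.4,fy=3,interpolation=cv2.INTER_CUBIC)
a=ctrl.snapshot("side")[130:230,260:440,::-1];b=ctrl.snapshot("top")[120:220,270:450,::-1]
cv2.imwrite("pics/crop1.png",np.vstack([f(a),f(b)])[:600])
o=ctrl.get_obs();print(o["tool_pos"],o["orientation"],o["joint_pos"])
```

```text
[ 0.6198446  -0.07640066  0.29878002] [1.79984919e+02 4.57292293e-02 1.44594943e+01] [ 1.08690734e+01  1.43108866e+01 -1.58438279e+00  1.86233223e-02
 -7.41494265e+01  9.35853334e+01]
```

View pics/crop1.png

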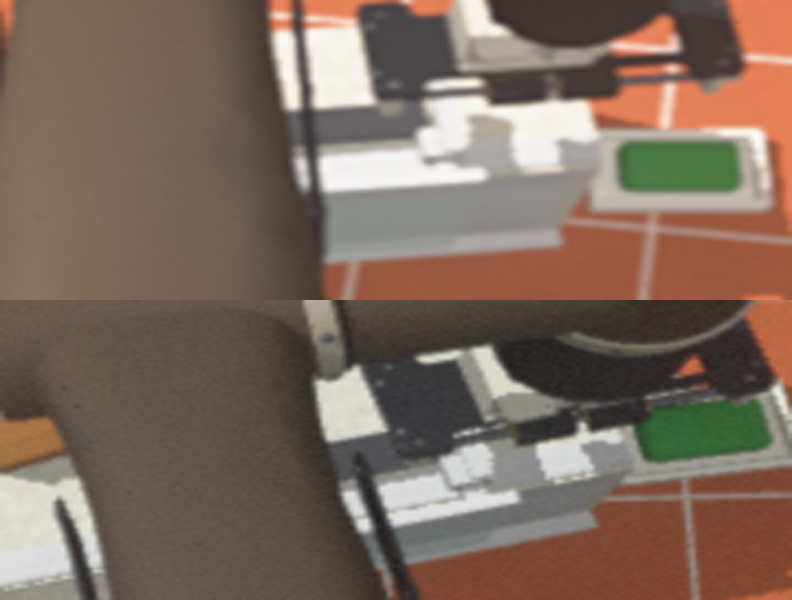

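The gripper is behind (right of) the pull, which is visible at (445,115) side and (465,465) top; the soap dish is well clear. The TCP is at track −107 mm. Next I lower to mid-pull height.

Request:
apply_moves([
  {"travel":[0,0,15],"roll":0,"jaw":0},
  {"travel":[0,0,15],"roll":0,"jaw":0},
  {"travel":[0,0,11],"roll":0,"jaw":0},
  {"travel":[0,0,0],"roll":0,"jaw":0},
  {"travel":[0,0,0],"roll":0,"jaw":0},
])

```text
clock: 3.5
tool_pos: [0.6204, -0.0766, 0.2585]
orientation: [180.0, -0.0, 14.5]
force: [-0.3, 0.5, 1.0]
opening: 0.0006
gripper_force: 0.0
```

Request:
apply_moves([
  {"travel":[0,-4,0],"roll":0,"jaw":0},
  {"travel":[0,-4,0],"roll":0,"jaw":0},
  {"travel":[0,-4,0],"roll":0,"jaw":0},
  {"travel":[0,-4,0],"roll":0,"jaw":0},
  {"travel":[0,-4,0],"roll":0,"jaw":0},
  {"travel":[0,-4,0],"roll":0,"jaw":0},
  {"travel":[0,-4,0],"roll":0,"jaw":0},
])

```text
clock: 4.2
tool_pos: [0.613, -0.0495, 0.2577]
orientation: [180.0, -0.0, 14.4]
force: [1.2, -1.4, 1.3]
opening: 0.0007
gripper_force: 0.7
```

Request:
apply_moves([
  {"travel":[0,-6,0],"roll":0,"jaw":0},
  {"travel":[0,-6,0],"roll":0,"jaw":0},
  {"travel":[0,-6,0],"roll":0,"jaw":0},
  {"travel":[0,-6,0],"roll":0,"jaw":0},
  {"travel":[0,-6,0],"roll":0,"jaw":0},
  {"travel":[0,-6,0],"roll":0,"jaw":0},
  {"travel":[0,-6,0],"roll":0,"jaw":0},
  {"travel":[0,-6,0],"roll":0,"jaw":0},
  {"travel":[0,0,0],"roll":0,"jaw":0},
])

```text
clock: 5.1
tool_pos: [0.6007, -0.0022, 0.2574]
orientation: [-180.0, 0.0, 14.5]
force: [0.0, 0.1, 0.0]
opening: 0.0006
gripper_force: 0.0
```

Run:
```python
from h import *
f=lambda i:cv2.resize(i,None,fx=4.4,fy=3,interpolation=cv2.INTER_CUBIC)
a=ctrl.snapshot("side")[130:230,260:440,::-1];b=ctrl.snapshot("top")[120:220,270:450,::-1]
cv2.imwrite("pics/crop2.png",np.vstack([f(a),f(b)])[:600])
o=ctrl.get_obs();print(o["tool_pos"],o["force"])
```

```text
[ 0.60077136 -0.00276683  0.2573393 ] [ 0.04789065 -0.43955319  0.79475724]
```

View pics/crop2.png

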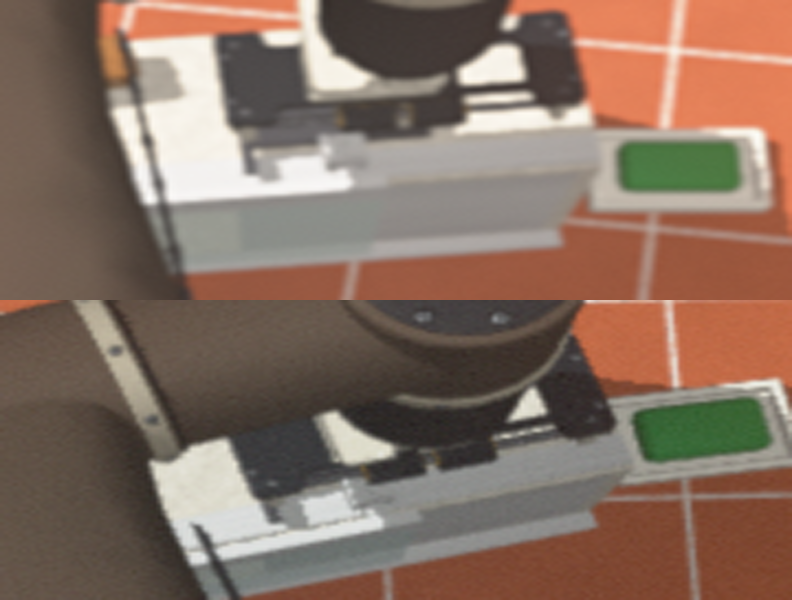

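The door has moved: the lug's left edge is at crop (322,150) in side and the tooth's edge is at about (262,160), a gap of about 35 mm, so the door is roughly 0.07 open. The fingers are over the plate. I'll back off 2 mm and press.

Request:
apply_moves([
  {"travel":[0,2,0],"roll":0,"jaw":0},
  {"travel":[0,0,4],"roll":0,"jaw":0},
  {"travel":[0,0,4],"roll":0,"jaw":0},
  {"travel":[0,0,2],"roll":0,"jaw":0},
  {"travel":[0,0,0],"roll":0,"jaw":0},
  {"travel":[0,0,0],"roll":0,"jaw":0},
])

```text
clock: 5.8
tool_pos: [0.6015, -0.0051, 0.2475]
orientation: [180.0, 0.0, 14.4]
force: [-0.5, -0.6, -0.0]
opening: 0.0002
gripper_force: 0.0
```

Request:
apply_moves([
  {"travel":[0,0,2],"roll":0,"jaw":0},
  {"travel":[0,0,0],"roll":0,"jaw":0},
  {"travel":[0,0,0],"roll":0,"jaw":0},
])

```text
clock: 6.1
tool_pos: [0.6015, -0.005, 0.2456]
orientation: [180.0, 0.0, 14.4]
force: [-0.2, -0.2, -0.7]
opening: 0.0002
gripper_force: 0.0
```

Request:
apply_moves([
  {"travel":[0,0,2],"roll":0,"jaw":0},
  {"travel":[0,0,0],"roll":0,"jaw":0},
  {"travel":[0,0,0],"roll":0,"jaw":0},
])

```text
clock: 6.4
tool_pos: [0.6017, -0.0051, 0.2439]
orientation: [180.0, -0.0, 14.4]
force: [0.3, -0.3, 2.3]
opening: 0.0005
gripper_force: 1.1
```

Request:
apply_moves([
  {"travel":[0,0,3],"roll":0,"jaw":0},
  {"travel":[0,0,0],"roll":0,"jaw":0},
  {"travel":[0,0,0],"roll":0,"jaw":0},
])

```text
clock: 6.7
tool_pos: [0.6018, -0.005, 0.2407]
orientation: [180.0, -0.0, 14.4]
force: [-1.1, -0.2, 2.7]
opening: 0.0005
gripper_force: 1.5
```

Contact came at TCP z≈0.244, so the plate is at 0.222 as expected. I'll press to about 8.3 mm.

Request:
apply_moves([
  {"travel":[0,0,3],"roll":0,"jaw":0},
  {"travel":[0,0,2],"roll":0,"jaw":0},
  {"travel":[0,0,0],"roll":0,"jaw":0},
  {"travel":[0,0,0],"roll":0,"jaw":0},
  {"travel":[0,0,0],"roll":0,"jaw":0},
])

```text
clock: 7.2
tool_pos: [0.6017, -0.0051, 0.2358]
orientation: [180.0, -0.0, 14.4]
force: [1.1, 0.0, 3.5]
opening: 0.0003
gripper_force: 2.1
```

Request:
apply_moves([
  {"travel":[0,-5,0],"roll":0,"jaw":0},
  {"travel":[0,-5,0],"roll":0,"jaw":0},
  {"travel":[0,-5,0],"roll":0,"jaw":0},
  {"travel":[0,-5,0],"roll":0,"jaw":0},
  {"travel":[0,-5,0],"roll":0,"jaw":0},
  {"travel":[0,-5,0],"roll":0,"jaw":0},
  {"travel":[0,0,0],"roll":0,"jaw":0},
])

```text
clock: 7.9
tool_pos: [0.5939, 0.0249, 0.2355]
orientation: [-180.0, -0.0, 14.5]
force: [0.5, -0.4, 4.8]
opening: 0.0003
gripper_force: 2.1
```

Request:
apply_moves([
  {"travel":[0,-4,0],"roll":0,"jaw":0},
  {"travel":[0,-4,0],"roll":0,"jaw":0},
  {"travel":[0,-4,0],"roll":0,"jaw":0},
  {"travel":[0,-4,0],"roll":0,"jaw":0},
  {"travel":[0,-4,0],"roll":0,"jaw":0},
  {"travel":[0,0,0],"roll":0,"jaw":0},
  {"travel":[0,0,0],"roll":0,"jaw":0},
])

```text
clock: 8.6
tool_pos: [0.5889, 0.044, 0.2354]
orientation: [-180.0, 0.0, 14.4]
force: [0.0, 0.4, 4.3]
opening: 0.0007
gripper_force: 2.1
```

Request:
apply_moves([
  {"travel":[0,-3,0],"roll":0,"jaw":0},
  {"travel":[0,-3,0],"roll":0,"jaw":0},
  {"travel":[0,-3,0],"roll":0,"jaw":0},
  {"travel":[0,-3,0],"roll":0,"jaw":0},
  {"travel":[0,-3,0],"roll":0,"jaw":0},
])

```text
clock: 9.1
tool_pos: [0.5852, 0.058, 0.2355]
orientation: [180.0, 0.0, 14.4]
force: [0.7, -4.0, 4.7]
opening: 0.0004
gripper_force: 2.7
```

Request:
apply_moves([
  {"travel":[0,-2,0],"roll":0,"jaw":0},
  {"travel":[0,-2,0],"roll":0,"jaw":0},
])

```text
clock: 9.3
tool_pos: [0.5842, 0.0619, 0.2355]
orientation: [180.0, 0.0, 14.4]
force: [1.2, -4.6, 3.7]
opening: 0.0007
gripper_force: 2.7
```

Request:
apply_moves([
  {"travel":[0,-2,0],"roll":0,"jaw":0},
  {"travel":[0,-2,0],"roll":0,"jaw":0},
])

```text
clock: 9.5
tool_pos: [0.5833, 0.0657, 0.2355]
orientation: [180.0, 0.0, 14.4]
force: [0.9, -4.2, 4.0]
opening: 0.0004
gripper_force: 2.7
```

Request:
apply_moves([
  {"travel":[0,-2,0],"roll":0,"jaw":0},
  {"travel":[0,0,0],"roll":0,"jaw":0},
])

```text
clock: 9.7
tool_pos: [0.5827, 0.0679, 0.2356]
orientation: [-180.0, 0.0, 14.4]
force: [0.2, -2.9, 3.7]
opening: 0.0005
gripper_force: 2.1
```

Request:
apply_moves([
  {"travel":[0,-2,0],"roll":0,"jaw":0},
  {"travel":[0,-2,0],"roll":0,"jaw":0},
])

```text
clock: 9.9
tool_pos: [0.5818, 0.0714, 0.2356]
orientation: [180.0, 0.0, 14.4]
force: [1.1, -5.4, 3.1]
opening: 0.0003
gripper_force: 4.0
```

Request:
apply_moves([
  {"travel":[0,-2,0],"roll":0,"jaw":0},
  {"travel":[0,0,0],"roll":0,"jaw":0},
])

```text
clock: 10.1
tool_pos: [0.5817, 0.0717, 0.2356]
orientation: [179.8, 0.0, 14.4]
force: [5.3, -12.2, 1.8]
opening: 0.0004
gripper_force: 8.4
```

Run:
```python
from h import *
f=lambda i:cv2.resize(i,None,fx=4.4,fy=3,interpolation=cv2.INTER_CUBIC)
a=ctrl.snapshot("side")[130:230,220:400,::-1];b=ctrl.snapshot("top")[120:220,230:410,::-1]
cv2.imwrite("pics/crop3.png",np.vstack([f(a),f(b)])[:600])
o=ctrl.get_obs();print(o["tool_pos"],o["force"])
```

```text
[0.58170692 0.07168302 0.23558255] [  4.30294133 -12.38129601   1.57901468]
```

View pics/crop3.png

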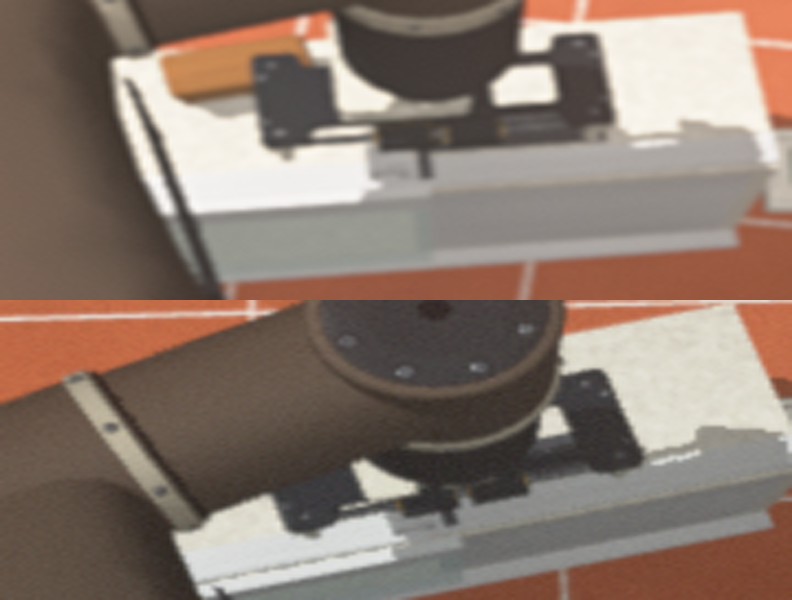

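The lug at crop (390,170) in side is now past the dark tooth at (426,165), and the force jumps to 13 N against the rigid stop, so the door is home. I'll back off slightly and raise.

Request:
apply_moves([
  {"travel":[0,2,0],"roll":0,"jaw":0},
  {"travel":[0,3,0],"roll":0,"jaw":0},
  {"travel":[0,0,0],"roll":0,"jaw":0},
  {"travel":[0,0,-4],"roll":0,"jaw":0},
  {"travel":[0,0,-6],"roll":0,"jaw":0},
  {"travel":[0,0,-15],"roll":0,"jaw":0},
  {"travel":[0,0,-30],"roll":0,"jaw":0},
  {"travel":[0,0,-30],"roll":0,"jaw":0},
  {"travel":[0,40,-20],"roll":0,"jaw":0},
  {"travel":[0,40,0],"roll":0,"jaw":0},
])

```text
clock: 11.2
tool_pos: [0.6035, -0.009, 0.3443]
orientation: [180.0, -0.3, 14.6]
force: [0.9, 0.4, -0.1]
opening: 0.0006
gripper_force: 0.0
```

Request:
apply_moves([
  {"travel":[0,45,0],"roll":0,"jaw":0},
  {"travel":[0,45,0],"roll":0,"jaw":0},
  {"travel":[0,45,0],"roll":0,"jaw":0},
  {"travel":[0,45,0],"roll":0,"jaw":0},
  {"travel":[0,0,0],"roll":0,"jaw":0},
  {"travel":[0,0,0],"roll":0,"jaw":0},
])

```text
clock: 11.8
tool_pos: [0.6469, -0.1844, 0.3394]
orientation: [-179.9, 0.1, 14.3]
force: [0.3, 0.2, -0.6]
opening: 0.0002
gripper_force: 0.0
```

Run:
```python
from h import *
f=lambda i:cv2.resize(i,None,fx=4.4,fy=3,interpolation=cv2.INTER_CUBIC)
a=ctrl.snapshot("side")[130:230,220:400,::-1];b=ctrl.snapshot("top")[120:220,230:410,::-1]
cv2.imwrite("pics/crop4.png",np.vstack([f(a),f(b)])[:600])
o=ctrl.get_obs();print(o["tool_pos"],o["force"],o["qvel"])
```

```text
[ 0.64704216 -0.18272961  0.34033346] [ 0.24580601  0.90517476 -0.54029956] [ 0.91139516 -0.64342006 -0.15502548  0.05299001  0.18625317  0.01293257]
```

View pics/crop4.png

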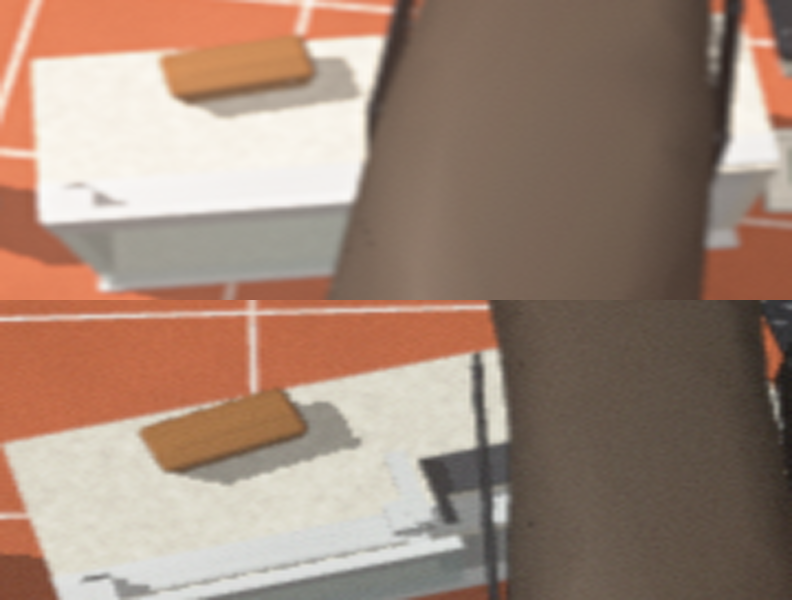

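The plate and tooth are back at their raised position, corner (420,460) in top. The pull and lug sit to the left of the tooth at (405,490), and the brush has not moved. Handing in.

```bash
python3 -c "
from plant import ctrl
print(ctrl.close_job())"
```

```text
the job is handed in; nothing more can be done
None
```

The glass door is pushed home against its stop and the catch has sprung back up behind it. The arm stands clear, the nail brush is unmoved, and I handed the job in at about 12 s; no verdict was returned.

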